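# Lean the wide sensor target on its sloped stand

## Task

The classroom rover needs its sensor target: lift the wide target panel out of its slotted foot, bring it over to the sloped stand and lean it there, bottom edge on the ledge behind the lip, back resting against the sloped backstop, square to it and roughly centred, then let go. Set it down rather than dropping it, and leave the narrow panel and the rover undisturbed.

Things in the scene. Friction and masses are not known exactly. Their poses are not given: they have to be found in the camera images.
- wide_panel: White rigid board, 110 mm wide (y) x 10 thick (x) x 140 tall (z), same black ring on both faces: either may look forward. Origin: centre of its bottom edge face. Starts upright in a grey foot fixed to the table (50 x 100 mm, 36 high; slot along y 13.5 wide, 30 deep): bottom edge 6 mm, top 146 mm above the table. Lift over 35 mm to clear. Pinch it near the top across its thickness; about 0.11 kg.
- stand: Sloped aluminium stand, 120 mm wide (y), fixed. +x: out of its front, z up. Origin: on the table under the middle of the inner corner of ledge and backstop; corner 22 mm up. Backstop: 80 mm up its slope, leaning 20 deg back from vertical (top towards -x). Ledge: square to it, so rising forward, 24 mm deep to a lip 8 mm high, 5 thick. A seated wide panel stands 60 mm past the backstop.
- narrow_panel: The smaller board, a bystander: white with the same kind of ring, 60 mm wide (y) x 10 mm thick (x) x 110 mm tall (z). Origin: centre of its bottom edge face. It stands in an identical slotted foot, its top at 116 mm; which foot holds which panel varies.
- rover: Tracked classroom rover, a bystander standing on the table in front of the stand with its sensor head towards it: about 140 mm long (x, nose to its -x), 126 mm wide, 95 mm tall. Origin: centre of its underside.
Not all that is in view belongs to the job. Leave any blue or green look-alike of the stand alone.

How it is judged:
By the outcome, as a careful person would: the job done as asked, in the order asked, and still so for the second after the job is handed in, with the robot touching nothing.
It also fails if it takes over 35 s, if anything falls off the work surface, if the arm or the gripper's body presses on something with over 40 N, if the wrist force passes 120 N, or if a joint passes its speed limit or range.

## Robot

A 6-joint arm with a two-finger parallel gripper is mounted at the origin on the work surface. World frame = base frame: x ahead of the robot, y to its left, z up, the work surface at z = 0. Lengths are in m, angles in rad, forces in N, time in s.
With the tool pointing down it reaches from about 0.2 to 0.875 m from the base axis. Payload 3.4 kg.
Tool frame: the origin (TCP) lies midway between the tips of the shut fingers; the grasp point (between the pads) lies 19 mm behind it; z points along the fingers, y is the line along which they close (so a half turn about z gives the same grasp; the last joint's range is limited). The gripper opens to 94 mm and grips with 3 to 60 N. Pads are 16 mm wide; open, the fingers measure 119 mm over their backs; the gripper's body (75 mm by 177 mm) begins 78 mm behind the grasp point.
Start: joints at [1.21, 0.276, 1.505, -0, 1.361, -0.121], TCP at [0.137, 0.559, 0.205] pointing down, gripper open.
Joint ranges: [-2.89, 2.89], [-0.75, 2.08], [0.22, 2.7], [-1.18, 4.32], [0.11, 2.71], [-2.7, 2.7]. Speed limits (rad/s): [2.57, 2.57, 3.14, 3.14, 3.14, 3.14].

## Interface

Orientations are given as a rotation vector (axis times angle).
In Python, from workcell import arm gives the robot as it stands.
- The arm moves only by the tool move_arm, never from a script. Its argument "moves" is a list that holds one entry, the list of rows, each a list of 5 numbers: the shift along the tool's x, y, z in cm, then the turn about the tool's z in rad, then the finger opening in cm, from 0 to 9.4. In form: [[[tx, ty, tz, spin, claw], ...]]. A call has 1 to 8 rows; each row is the pose to reach, as a shift and turn from the pose commanded when the call began, along the tool's axes at that moment; what a row does not reach only later rows make up. A row lasts 1/8 s, in which the tool goes at most 62.5 mm and 10.7 degrees, less where a joint would pass 70% of its speed; a pose out of reach is approached as far as the arm can. A call with a gripper value outside its range is refused whole. The fingers move at their own pace and stop on an object; the grip force is fixed at half the most. Time passes only in rows, so rows that repeat a pose let the fingers close. It gives the time, the measured TCP pose, the force, the opening and the grip force at its end, in the units of the state.
- arm.get_state(): the state, without advancing time (a new reading comes with each control period).
- arm.get_image(name): name is "side" or "top"; returns (picture, depth): 400x640x3 uint8, red, green, blue; 400x640 float32, m along the optical axis (not along the pixel's ray), 0 where there is no reading.
- arm.get_calibration(name): a dict with "intrinsics" (3x3 intrinsics, pixels), "distortion" ([k1, k2, p1, p2, k3] as OpenCV has them; the pictures are not rectified), "xyz" and "rotation" of the camera in the world. Camera axes: x right, y down, z forward; pixel columns grow to the right and rows downward; lengths in m; the calibration is good to about 2 mm. A picture is of the moment at which its call begins. get_calibration takes no time and is no camera call.
- arm.job_done(): hands the job in; it is judged then, once.
The state is a dict: "time_s": time; "joints": joint angles; "dq": joint speeds; "tau": joint torques, N m; "tcp_pos": TCP position; "eef_rot": TCP orientation; "wrist_force": force on the tool from outside, world axes, zero at the start; "torque": the same for the moment, N m; "grip_width": finger opening in m; "gripper_force": force on a finger pad.
Only numpy, scipy, OpenCV 4.12 (cv2) and the standard library are available. Lean on these libraries where they do the work, as an engineer would, in place of code of your own. Each camera call takes 0.05 s, during which the arm holds its last target. There are 200 camera calls.

## Working session

There is one attempt and no reset: what is moved stays moved. The work goes in short steps, Python scripts to look and compute and a tool call to move; the robot and the scene stay as the last step left them, time stands still between calls to the robot, and variables do not carry over. Pictures are saved under pics/ and viewed, at most 10 in all, crops included, and the job is handed in when it is done.

Besides the shell and the picture viewer there is one more tool, called after "Emit:" as name([rows], argument=value, ...), one row to a line, values as JSON. move_arm: Moves the arm, as the interface text tells. Its arguments: {"type":"object","properties":{"moves":{"type":"array"}},"required":["moves"]}

```bash
mkdir -p pics
cat > h.py <<'E'
import numpy as np, cv2
from scipy.spatial.transform import Rotation as R
from workcell import arm
def rot(c):
    r=np.array(c["rotation"],float)
    return r if r.shape==(3,3) else R.from_rotvec(r).as_matrix()
def cloud(name):
    im,d=arm.get_image(name); c=arm.get_calibration(name)
    K=np.array(c["intrinsics"],float); D=np.array(c["distortion"],float)
    v,u=np.mgrid[:400,:640]
    p=cv2.undistortPoints(np.stack([u,v],-1).reshape(-1,1,2).astype(np.float64),K,D).reshape(400,640,2)
    P=np.dstack([p*d[...,None],d])@rot(c).T+np.array(c["xyz"])
    P[d<=0]=np.nan
    return im,P
E
python3 - <<'E'
from h import *
for n in("side","top"):
    im,P=cloud(n); cv2.imwrite(f"pics/{n}0.png",im[...,::-1]); np.savez(f"{n}0.npz",im=im,P=P)
    c=arm.get_calibration(n);print(n,c["xyz"],rot(c)[:,2])
s=arm.get_state();print(s["tcp_pos"],s["eef_rot"],R.from_rotvec(s["eef_rot"]).as_matrix().round(3))
E
```

```text
side [0.37516317 0.56412402 0.69077054] [ 0.21235654 -0.64884972 -0.73068375]
top [ 0.40879389 -0.02281903  1.00791189] [ 0.16290813 -0.00746884 -0.98661297]
[0.13638318 0.55811068 0.20473421] [-3.75703497e-01 -3.11868039e+00  2.32792821e-03] [[-0.971  0.237 -0.001]
 [ 0.237  0.971 -0.001]
 [ 0.    -0.002 -1.   ]]
```

View pics/side0.png

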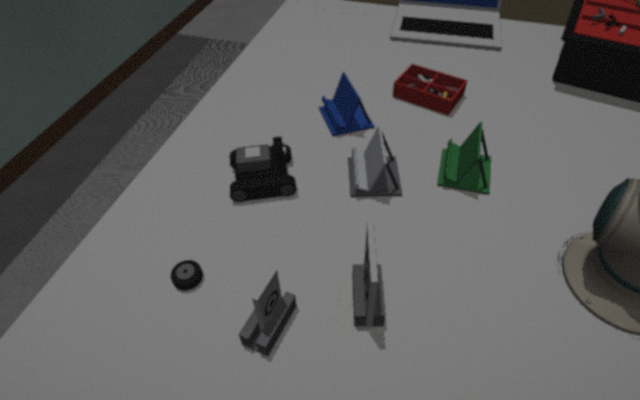

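View pics/top0.png

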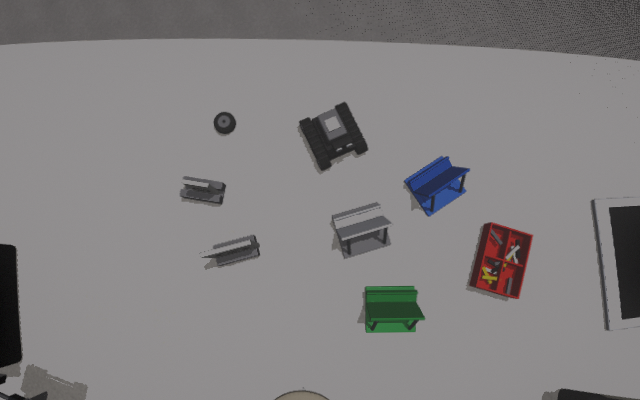

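The top view shows the wide panel at about (230,248), the narrow one at (203,187), the grey stand at (362,225) and the rover at (333,135). The side view shows the wide panel at (368,275) and the stand at (376,168).

Run:
```python
from h import *
def line(Q):
    r=cv2.minAreaRect(Q[:,:2].astype(np.float32)*1000); return np.round(r[0],1),np.round(r[1],1),round(r[2],1),len(Q)
T=np.load("top0.npz");S=np.load("side0.npz")
def sub(D,x0,x1,y0,y1):
    Q=D["P"][y0:y1,x0:x1].reshape(-1,3); return Q[np.isfinite(Q).all(1)]
t=sub(T,190,270,225,275); s=sub(S,345,392,220,330)
for n,Q in(("top",t),("side",s)):
    print(n,"zmax",np.percentile(Q[:,2],[50,90,99]))
    for a,b in((.132,.152),(.05,.152),(.028,.042)):
        q=Q[(Q[:,2]>a)&(Q[:,2]<b)]
        if len(q)>5: print(" panel z",a,b,line(q),q.mean(0).round(4))
t=sub(T,325,395,198,260); s=sub(S,345,405,122,200)
for n,Q in(("stT",t),("stS",s)):
    print(n,np.percentile(Q[:,2],[5,50,90,99.5]))
    for a,b in((.006,.02),(.02,.05),(.05,.08),(.08,.093),(.093,.11)):
        q=Q[(Q[:,2]>a)&(Q[:,2]<b)]
        if len(q)>5: print(" z",a,b,line(q),q.mean(0).round(4))
for n,b in(("rover",(295,372,98,172)),("narrow",(175,230,172,205))):
    Q=sub(T,*b);q=Q[Q[:,2]>.02];print(n,line(q),q.max(0))
for D,n,b in((T,"t",(190,400,160,270)),(S,"s",(335,415,115,335))):
    im=D["im"][b[2]:b[3],b[0]:b[1]]; k=min(800/im.shape[1],600/im.shape[0])
    cv2.imwrite(f"pics/crop_{n}.png",cv2.resize(im,None,fx=k,fy=k,interpolation=cv2.INTER_CUBIC)[...,::-1]);print(k)
```

```text
top zmax [-8.75036606e-05  7.59071946e-02  1.46218883e-01]
 panel z 0.132 0.152 (array([434.3, 166.3]), array([ 11.8, 109.4]), 15.7, 275) [0.4338 0.1661 0.1441]
 panel z 0.05 0.152 (array([434.3, 166.1]), array([ 12. , 109.7]), 15.6, 438) [0.433  0.1635 0.1254]
 panel z 0.028 0.042 (array([435.4, 163.6]), array([ 51.1, 103.8]), 16.2, 513) [0.431 0.164 0.035]
side zmax [0.00182088 0.12694992 0.1471868 ]
 panel z 0.132 0.152 (array([435.1, 168.1]), array([ 10.3, 111.2]), 16.8, 483) [0.4338 0.1744 0.1448]
 panel z 0.05 0.152 (array([435.5, 168.5]), array([ 11.1, 111.6]), 17.0, 932) [0.4325 0.183  0.1201]
 panel z 0.028 0.042 (array([434.8, 169.4]), array([ 50.2, 108.6]), 16.7, 1036) [0.4354 0.177  0.0358]
stT [-0.00325944  0.00450203  0.06076546  0.09714524]
 z 0.006 0.02 (array([ 490.3, -134.4]), array([110.1, 118.6]), 17.7, 670) [ 0.4698 -0.1383  0.0084]
 z 0.02 0.05 (array([ 492.7, -134.8]), array([ 90.9, 120.2]), 18.3, 783) [ 0.5148 -0.1267  0.0301]
 z 0.05 0.08 (array([ 477.9, -137.5]), array([ 42.6, 116.8]), 17.9, 263) [ 0.4868 -0.1332  0.0651]
 z 0.08 0.093 (array([ 479.4, -137.7
[... 253 characters left out ...]
8]), array([110. , 249.5]), 18.1, 1048) [ 0.4936 -0.1452  0.0085]
 z 0.02 0.05 (array([ 511.9, -181.4]), array([ 96. , 229.2]), 20.4, 906) [ 0.5125 -0.1247  0.0315]
 z 0.05 0.08 (array([ 482.2, -136.9]), array([ 40.8, 122.7]), 18.0, 402) [ 0.4873 -0.1257  0.0646]
 z 0.08 0.093 (array([ 482.1, -135.1]), array([ 18. , 119.6]), 16.9, 163) [ 0.4839 -0.1276  0.0863]
 z 0.093 0.11 (array([ 482.2, -135.4]), array([  7.3, 120.6]), 17.8, 136) [ 0.4815 -0.1331  0.096 ]
rover (array([724.8, -62.5]), array([139.8, 130.6]), 25.7, 2560) [0.81052247 0.02466892 0.09905079]
narrow (array([579. , 258.8]), array([102.2,  50.8]), 82.2, 818) [0.61006609 0.31050533 0.1181087 ]
3.8095238095238093
2.727272727272727
```

View pics/crop_t.png

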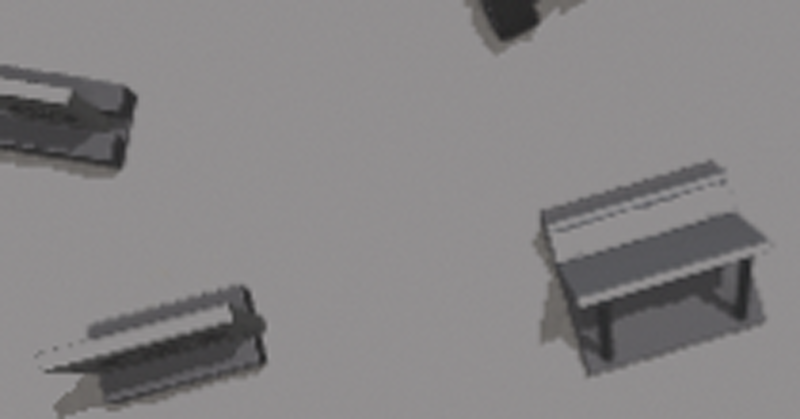

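The crop shows the stand's lip on the far (+x) side at about (630,195), then the bright ledge, the dark backstop face and its top edge near (670,270). So the stand faces the rover. I'll refine the stand pose now and plan the approach.

Run:
```python
from h import *
T=np.load("top0.npz");S=np.load("side0.npz")
a=np.radians(17.9);X=np.array([np.cos(a),np.sin(a)]);Y=np.array([-X[1],X[0]])
for D,b,n in((T,(325,395,198,260),"top"),(S,(345,405,122,200),"side")):
    Q=D["P"][b[2]:b[3],b[0]:b[1]].reshape(-1,3);Q=Q[np.isfinite(Q).all(1)]
    q=np.c_[(Q[:,:2]-[.51,-.127])@np.c_[X,Y],Q[:,2]]*1000
    q=q[(abs(q[:,1])<55)]
    print(n)
    for x in range(-60,45,4):
        m=(q[:,0]>=x)&(q[:,0]<x+4)
        if m.sum()>3: print(x,m.sum(),np.percentile(q[m,2],[10,50,90]).round(1),end=" | ")
    m=(q[:,2]>35)&(q[:,2]<92)
    # backstop front: d = x + (z-22)*tan20 = origin offset
    d=q[m,0]+(q[m,2]-22)*np.tan(np.radians(20)); print("\nd hist",np.histogram(d,np.arange(-16,40,2)))
s=arm.get_state();M=R.from_rotvec(s["eef_rot"]).as_matrix();g=np.array([.4347,.1672,.205])
print("shift cm",M.T@(g-s["tcp_pos"])*100)
```

```text
top
-60 72 [ 4.8  7.6 34.6] | -56 75 [ 4.9  7.4 47.2] | -52 76 [ 4.8  7.7 56.2] | -48 80 [ 5.   7.7 66.3] | -44 81 [ 5.2  7.4 74.8] | -40 75 [ 4.8  7.  84. ] | -36 133 [ 5.6 93.  96.3] | -32 86 [91.6 94.5 97.4] | -28 78 [79.8 85.4 89.4] | -24 76 [69.1 74.4 78.4] | -20 69 [57.9 63.  67.3] | -16 69 [47.9 52.6 57.3] | -12 64 [36.6 40.6 45.4] | -8 62 [25.  29.5 34.6] | -4 72 [19.  22.2 24.6] | 0 76 [19.8 22.7 25.3] | 4 75 [21.6 24.5 26.6] | 8 77 [23.4 25.8 28.3] | 12 77 [24.4 26.8 29. ] | 16 91 [26.7 35.7 39.4] | 20 66 [33.6 36.6 39.3] | 24 33 [26.1 29.1 32.6] | 28 69 [5.  6.5 8.9] | 32 58 [-1.1  5.   8.6] | 36 70 [-3.3 -1.4  1.4] | 40 69 [-3.1 -0.8  1.8] | 44 71 [-3.1 -0.6  1.4] | 
d hist (array([  4,   5,   3,   2,   1,  16, 336,  11,   0,   0,   0,   0,   0,
         0,   0,   0,   0,   0,   0,  15,  38,  40,   7,   0,   0,   0,
         0]), array([-16, -14, -12, -10,  -8,  -6,  -4,  -2,   0,   2,   4,   6,   8,
        10,  12,  14,  16,  18,  20,  22,  24,  26,  28,  30,  32,  34,
        36,  38]))
side
-60 57 [ 7.3  9.2 28.8] | -56 66 [ 7.4 10.7 41.9] | -52 63 [ 7.3  9.6 49. ] | 
[... 299 characters left out ...]
4 27.2 32.8] | 0 63 [21.1 22.8 24.5] | 4 65 [23.1 24.7 26.1] | 8 67 [23.6 25.6 26.9] | 12 69 [24.5 26.6 28.7] | 16 60 [23.8 28.7 30.4] | 20 70 [10.2 38.5 40.2] | 24 96 [ 8.9 33.9 39.3] | 28 81 [ 7.2  8.8 28.7] | 32 68 [ 6.7  8.4 10. ] | 36 74 [-1.2  1.   7.1] | 40 60 [-1.   1.   2.4] | 44 18 [-0.8  0.9  1.9] | 
d hist (array([  8,   6,   6,   0,   0,   0,   0, 259, 240,   0,   0,   0,   0,
         0,   0,   0,   0,   0,   0,   0,   4,  26,  25,  49,   0,   0,
         0]), array([-16, -14, -12, -10,  -8,  -6,  -4,  -2,   0,   2,   4,   6,   8,
        10,  12,  14,  16,  18,  20,  22,  24,  26,  28,  30,  32,  34,
        36,  38]))
shift cm [-3.82619607e+01 -3.08879223e+01  1.32200453e-02]
```

Emit:
move_arm([
  [[-4.8,-3.9,0,0.13,6],[-9.6,-7.8,0,0.26,6],[-14.4,-11.7,0,0.39,6],[-19.2,-15.6,0,0.53,6],[-24,-19.4,0,0.66,6],[-28.8,-23.2,0,0.8,6],[-33.6,-27.1,0,0.93,6],[-38.3,-30.9,0,1.045,6]],
])

```text
time_s: 1.1
tcp_pos: [0.436, 0.1657, 0.2053]
eef_rot: [-1.887, -2.511, -0.0]
wrist_force: [0.7, 0.5, 0.4]
grip_width: 0.0598
gripper_force: 0.0
```

```bash
cat >> h.py <<'E'
def todo(g,ang):
    s=arm.get_state();M=R.from_rotvec(s["eef_rot"]).as_matrix()
    a=np.degrees(np.arctan2(M[1,1],M[0,1]))
    print(s["time_s"],s["tcp_pos"].round(4) if hasattr(s["tcp_pos"],"round") else s["tcp_pos"],"yang",a.round(2),"tilt",M[:,2].round(3))
    print("shift cm",(M.T@(np.array(g)-s["tcp_pos"])*100).round(2),"spin",np.radians(a-ang).round(3),"F",np.round(s["wrist_force"],2),"w",s["grip_width"],"gf",s["gripper_force"])
E
python3 -c "
from h import *
todo([.4347,.1672,.109],16.4)"
```

```text
1.1 [0.436  0.1657 0.2053] yang 16.14 tilt [-0.  0. -1.]
shift cm [ 0.18 -0.08  9.63] spin -0.004 F [0.71 0.45 0.39] w 0.059820899813399296 gf 0.0
```

Emit:
move_arm([
  [[0.1,0,3,0,6],[0.2,-0.1,6.5,0,6],[0.2,-0.1,9.6,0,6],[0.2,-0.1,9.6,0,6],[0.2,-0.1,9.6,0,0.6],[0.2,-0.1,9.6,0,0.6],[0.2,-0.1,9.6,0,0.6],[0.2,-0.1,9.6,0,0.6]],
])

```text
time_s: 2.1
tcp_pos: [0.434, 0.1692, 0.11]
eef_rot: [1.882, 2.515, 0.002]
wrist_force: [0.1, 0.0, 1.0]
grip_width: 0.0234
gripper_force: 0.0
```

```bash
python3 -c "
from h import *
todo([.4347,.1672,.109],16.4)"
```

```text
2.1 [0.434  0.1692 0.11  ] yang 16.39 tilt [ 0.001  0.    -1.   ]
shift cm [-0.21  0.01  0.1 ] spin -0.0 F [0.14 0.03 1.01] w 0.023392436499976705 gf 0.0
```

Emit:
move_arm([
  [[0,0,0,0,0.6],[0,0,0,0,0.6],[0,0,0,0,0.6],[0,0,-1,0,0.6],[0,0,-3,0,0.6],[0,0,-6,0,0.6],[0,0,-9,0,0.6],[0,0,-11.5,0,0.6]],
])

```text
time_s: 3.1
tcp_pos: [0.4338, 0.1691, 0.2261]
eef_rot: [1.882, 2.515, 0.001]
wrist_force: [0.7, -0.1, -1.1]
grip_width: 0.0101
gripper_force: 30.0
```

Run:
```python
from h import *
# hover: panel centre +5 mm in stand x from corner line
a=np.radians(17.9);X=np.array([np.cos(a),np.sin(a)])
o=np.array([.5086,-.1275]);g=o+.010*X
todo([*g,.225],17.9)
im,P=cloud("side"); cv2.imwrite("pics/lift.png",im[60:360,250:500][...,::-1]); np.savez("lift.npz",im=im,P=P)
for y0,y1,x0,x1 in((60,330,320,420),):
    Q=P[y0:y1,x0:x1].reshape(-1,3);Q=Q[np.isfinite(Q).all(1)]
    q=Q[(abs(Q[:,0]-.434)<.06)&(abs(Q[:,1]-.169)<.08)]
    for z in np.arange(.1,.28,.01):
        m=abs(q[:,2]-z)<.005
        if m.sum()>5:
            r=cv2.minAreaRect(q[m,:2].astype(np.float32)*1000);print(round(z,3),m.sum(),np.round(r[0],1),np.round(r[1],1),round(r[2],1))
```

```text
3.1 [0.4338 0.1691 0.2261] yang 16.39 tilt [ 0.001  0.    -1.   ]
shift cm [-30.54  -0.2    0.11] spin -0.026 F [ 0.65 -0.1  -1.15] w 0.010054277489053843 gf 29.999124705791473
0.12 11 [436.4 180. ] [ 7.1 87.5] 22.2
0.13 55 [433.7 174.9] [10.1 98.6] 16.5
0.14 67 [436.4 170. ] [  9.2 107.4] 17.7
0.15 59 [440.  170.3] [  9.9 110.2] 21.6
0.16 62 [437.8 176.5] [ 9.  97.8] 22.1
0.17 51 [438.3 176.1] [ 9.6 98.1] 22.2
0.18 65 [435.7 184.7] [ 8.9 80.4] 23.5
0.19 57 [428.4 194.2] [ 9.8 57.1] 18.1
0.2 68 [433.8 191.9] [ 9.1 66. ] 25.4
0.21 67 [428.5 195.6] [ 9.8 55. ] 19.4
0.22 63 [430.8 200.2] [ 9.7 49. ] 28.5
0.23 84 [426.7 199.3] [28.2 46. ] 14.9
0.24 144 [429.3 199.4] [33.7 47.7] 9.6
0.25 158 [434.1 195.7] [36.4 53.7] 0.8
0.26 496 [433.7 175.6] [33.4 95. ] 29.3
0.27 111 [434.6 172.5] [34.5 17.3] 22.3
```

View pics/lift.png

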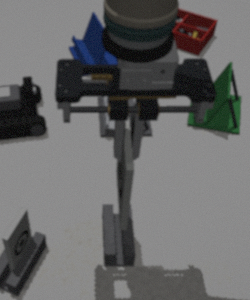

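The picture shows the panel held upright under the fingers at about (125,170), clear of its foot at (115,240). Next I carry it over the ledge.

Emit:
move_arm([
  [[-2,0,0,0,0.6],[-6.5,0,0,0,0.6],[-12,0,0,-0.01,0.6],[-18,-0.1,0,-0.026,0.6],[-24,-0.2,0,-0.026,0.6],[-28.5,-0.2,0,-0.026,0.6],[-30.4,-0.2,0,-0.026,0.6],[-30.4,-0.2,0,-0.026,0.6]],
])

```text
time_s: 4.15
tcp_pos: [0.5174, -0.1234, 0.2239]
eef_rot: [-1.851, -2.537, -0.001]
wrist_force: [0.3, 0.5, -1.4]
grip_width: 0.0098
gripper_force: 30.0
```

Run:
```python
from h import *
a=np.radians(17.9);X=np.array([np.cos(a),np.sin(a)]);Y=np.array([-X[1],X[0]]);o=np.array([.5086,-.1275])
todo([*(o+.010*X+.0015*Y),.15],17.9)
for n in("side","top"):
    im,P=cloud(n)
    Q=P.reshape(-1,3);Q=Q[np.isfinite(Q).all(1)]
    q=np.c_[(Q[:,:2]-o)@np.c_[X,Y],Q[:,2]]*1000
    m=(q[:,2]>126)&(q[:,2]<225)&(abs(q[:,0]-8)<25)&(abs(q[:,1])<70);p=q[m]
    print(n,m.sum(),"panel x",np.percentile(p[:,0],[2,10,50,90,98]).round(1),"y",np.percentile(p[:,1],[1,99]).round(1)) if m.sum()>5 else print(n,m.sum())
    m=(q[:,2]>35)&(q[:,2]<92)&(abs(q[:,1])<60)&(abs(q[:,0])<40);d=q[m,0]+(q[m,2]-22)*np.tan(np.radians(20));d=d[abs(d)<6];print("backstop d",np.median(d) if len(d) else 0,len(d))
    m=(q[:,2]>93)&(q[:,2]<100)&(abs(q[:,0]+29)<8)&(abs(q[:,1])<75);print("top edge y",np.percentile(q[m,1],[1,99]).round(1) if m.sum() else 0)
    if n=="side": cv2.imwrite("pics/over.png",cv2.resize(im[40:220,270:510],None,fx=2.5,fy=2.5)[...,::-1])
```

```text
4.15 [ 0.5174 -0.1234  0.2239] yang 17.78 tilt [-0.001  0.001 -1.   ]
shift cm [0.01 0.04 7.39] spin -0.002 F [ 0.3   0.47 -1.36] w 0.009840726503414674 gf 29.999152421951294
side 434 panel x [ 6.5  8.2 15.4 16.5 16.8] y [-50.6  56.2]
backstop d 1.3372487738366239 581
top edge y [-58.3  59.5]
top 30 panel x [3.  3.1 3.5 3.7 3.8] y [10.6 31.6]
backstop d -1.5791413371352103 175
top edge y [-5.  52.9]
```

View pics/over.png

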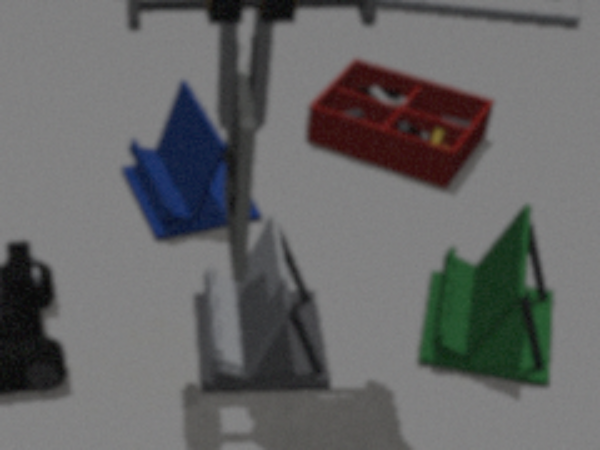

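The picture shows the panel above the ledge at about (240,250), between the lip at (215,320) and the backstop top at (275,230), which matches the measured 5 mm of clearance. I'll lower it to just above contact, shifted 3.5 mm back.

Emit:
move_arm([
  [[0,0,1.5,0,0.6],[0,0,4,0,0.6],[0,-0.1,6,0,0.6],[0,-0.2,7.5,0,0.6],[-0.1,-0.3,8.3,0,0.6],[-0.1,-0.35,8.8,0,0.6],[-0.1,-0.35,9,0,0.6],[-0.1,-0.35,9,0,0.6]],
])

```text
time_s: 5.25
tcp_pos: [0.5148, -0.1253, 0.1348]
eef_rot: [1.849, 2.539, 0.0]
wrist_force: [-0.1, 0.5, -0.8]
grip_width: 0.0095
gripper_force: 30.0
```

Emit:
move_arm([
  [[0,0,0.1,0,0.6],[0,0,0.2,0,0.6],[0,0,0.3,0,0.6],[0,0,0.35,0,0.6],[0,0,0.35,0,0.6]],
])

```text
time_s: 5.88
tcp_pos: [0.5145, -0.1251, 0.1309]
eef_rot: [-1.849, -2.539, -0.0]
wrist_force: [0.0, -0.3, -2.0]
grip_width: 0.0098
gripper_force: 30.0
```

Emit:
move_arm([
  [[0,0,0.05,0,0.6],[0,0,0.1,0,0.6],[0,0,0.1,0,0.6]],
])

```text
time_s: 6.25
tcp_pos: [0.5145, -0.1251, 0.1299]
eef_rot: [-1.849, -2.54, -0.0]
wrist_force: [-0.5, 1.3, -1.1]
grip_width: 0.0098
gripper_force: 30.0
```

Emit:
move_arm([
  [[0,0,0.05,0,0.6],[0,0,0.1,0,0.6],[0,0,0.1,0,0.6]],
])

```text
time_s: 6.62
tcp_pos: [0.5146, -0.1252, 0.1297]
eef_rot: [1.849, 2.539, 0.0]
wrist_force: [-1.3, -0.4, 4.6]
grip_width: 0.0099
gripper_force: 30.0
```

Emit:
move_arm([
  [[0,-0.05,0,0,0.6],[0,-0.1,0,0,0.6],[0,-0.1,0,0,0.6]],
])

```text
time_s: 7.0
tcp_pos: [0.5144, -0.1253, 0.1296]
eef_rot: [1.849, 2.538, 0.002]
wrist_force: [-0.2, 1.4, 5.6]
grip_width: 0.0097
gripper_force: 30.0
```

Contact with the ledge: the force rose to about 5 N at the predicted height. I'll open in small steps so the panel leans on the rear finger, then retreat.

Emit:
move_arm([
  [[0,0,0,0,1.2],[0,0,0,0,1.4],[0,0,0,0,1.7],[0,0,0,0,2.0],[0,0,0,0,2.4],[0,0,0,0,2.8],[0,0,0,0,3.2],[0,0,0,0,3.2]],
])

```text
time_s: 8.0
tcp_pos: [0.5136, -0.1255, 0.129]
eef_rot: [1.849, 2.54, 0.0]
wrist_force: [-0.8, 0.4, -0.8]
grip_width: 0.0317
gripper_force: 0.0
```

Run:
```python
from h import *
im,P=cloud("side");cv2.imwrite("pics/lean1.png",cv2.resize(im[60:210,300:460],None,fx=3.5,fy=3.5)[...,::-1])
todo([0,0,0],17.9)
```

```text
8.05 [ 0.5136 -0.1254  0.1289] yang 17.88 tilt [ 0.  0. -1.]
shift cm [ 27.7  -45.03  12.89] spin -0.0 F [ 0.83 -0.14 -0.28] w 0.03201765526327506 gf 0.03932422581783612
```

View pics/lean1.png

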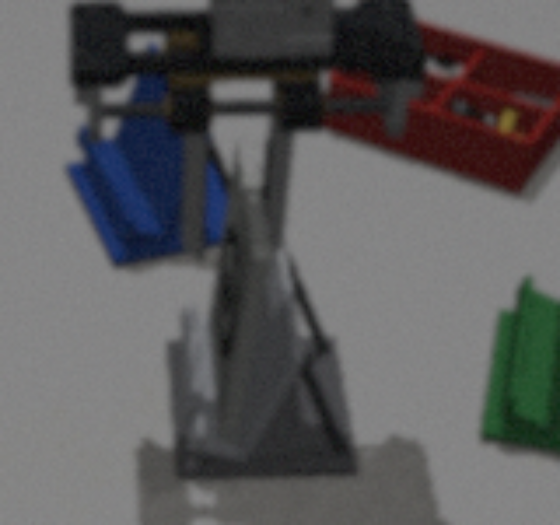

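The panel (bottom about (225,440), top about (240,170)) is behind the lip and leans back on the rear finger at (275,190). I'll retreat backwards slowly.

Emit:
move_arm([
  [[0,-0.3,0,0,3.4],[0,-0.6,0,0,3.6],[0,-0.9,0,0,3.8],[0,-1.2,0,0,4.0],[0,-1.5,0,0,4.2],[0,-1.8,0,0,4.4],[0,-2.1,0,0,4.6],[0,-2.4,0,0,4.8]],
])

```text
time_s: 9.05
tcp_pos: [0.4905, -0.1329, 0.1289]
eef_rot: [-1.849, -2.54, -0.0]
wrist_force: [-0.3, -1.0, -0.3]
grip_width: 0.0476
gripper_force: 0.1
```

Emit:
move_arm([
  [[0,-0.2,0,0,5.0],[0,-0.4,0,0,5.2],[0,-0.6,0,0,5.4],[0,-0.8,0,0,5.6],[0,-0.9,0,0,5.8],[0,-0.9,0,0,5.8]],
])

```text
time_s: 9.8
tcp_pos: [0.4822, -0.1356, 0.129]
eef_rot: [1.849, 2.54, 0.0]
wrist_force: [0.1, -0.1, -0.5]
grip_width: 0.0581
gripper_force: 0.0
```

```bash
cat > chk.py <<'E'
from h import *
import sys
a=np.radians(17.9);X=np.array([np.cos(a),np.sin(a)]);Y=np.array([-X[1],X[0]]);o=np.array([.5086,-.1275])
todo([0,0,0],17.9)
for n in("side","top"):
    im,P=cloud(n);Q=P.reshape(-1,3);Q=Q[np.isfinite(Q).all(1)]
    q=np.c_[(Q[:,:2]-o)@np.c_[X,Y],Q[:,2]]*1000
    m=(abs(q[:,1])<60)&(q[:,2]>45)&(q[:,2]<152);q=q[m]
    d=q[:,0]+(q[:,2]-22)*np.tan(np.radians(20));p=q[(d>6)&(d<16)&(q[:,0]<5)]
    print(n,"d front hist",np.histogram(d,np.arange(-14,26,2))[0],"n",len(p))
    if len(p)>20:
        A=np.c_[p[:,1:],np.ones(len(p))];c=np.linalg.lstsq(A,p[:,0],rcond=None)[0]
        print(" yaw err deg",np.degrees(np.arctan(-c[0])).round(2),"lean",np.degrees(np.arctan(-c[1])).round(2),"y",np.percentile(p[:,1],[1,99]).round(1),"zmax",p[:,2].max())
    if n=="side":cv2.imwrite(f"pics/{sys.argv[1]}.png",cv2.resize(im[60:210,300:460],None,fx=3.5,fy=3.5)[...,::-1])
E
python3 chk.py lean2
```

```text
9.8 [ 0.4822 -0.1356  0.129 ] yang 17.87 tilt [ 0.  0. -1.]
shift cm [ 27.7  -41.73  12.89] spin -0.0 F [ 0.15 -0.14 -0.48] w 0.058075835017491806 gf 0.0
side d front hist [ 18   7  10   0   8  20  20  56  40  40  36  93 437 505  86   0   0   0
   0] n 1144
 yaw err deg 0.78 lean 21.72 y [-53.8  54.7] zmax 151.89883739465603
top d front hist [ 0  0  0  0  5 10 16  1  1  3  6 24 39  0  0  0  0  0  0] n 69
 yaw err deg 1.42 lean 21.83 y [15.5 52.2] zmax 149.26120600794613
```

View pics/lean2.png

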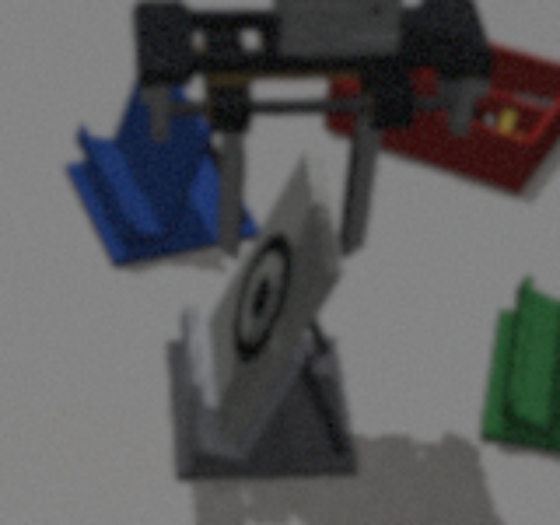

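The panel leans on the backstop with its bottom behind the lip at (225,440), and the rear finger at (355,200) is clear of it. I'll lift the fingers straight out, then check the seating.

Emit:
move_arm([
  [[0,0,-1,0,5.8],[0,0,-3,0,5.8],[0,0,-6,0,5.8],[0,0,-10,0,5.8],[10,0,-14,0,5.8],[16,0,-14,0,5.8],[22,0,-14,0,5.8],[28,0,-14,0,5.8]],
])

```text
time_s: 10.9
tcp_pos: [0.4067, 0.0988, 0.2694]
eef_rot: [1.849, 2.537, 0.003]
wrist_force: [0.5, 1.0, 0.3]
grip_width: 0.0578
gripper_force: 0.0
```

```bash
python3 chk.py free
python3 - <<'E'
from h import *
a=np.radians(17.9);X=np.array([np.cos(a),np.sin(a)]);Y=np.array([-X[1],X[0]]);o=np.array([.5086,-.1275])
for f in("side0","top0"):
    Q=np.load(f+".npz")["P"].reshape(-1,3);Q=Q[np.isfinite(Q).all(1)];q=np.c_[(Q[:,:2]-o)@np.c_[X,Y],Q[:,2]]*1000
    d=q[:,0]+(q[:,2]-22)*np.tan(np.radians(20));p=q[(abs(d)<4)&(abs(q[:,1])<57)&(q[:,2]>35)&(q[:,2]<90)]
    c=np.linalg.lstsq(np.c_[p[:,1:],np.ones(len(p))],p[:,0],rcond=None)[0];print(f,"backstop yaw",np.degrees(np.arctan(-c[0])),"lean",np.degrees(np.arctan(-c[1])),"x at z22",c[1]*22+c[2],"z95",c[1]*95+c[2])
im,P=cloud("side")
Q=P.reshape(-1,3);Q=Q[np.isfinite(Q).all(1)];q=np.c_[(Q[:,:2]-o)@np.c_[X,Y],Q[:,2]]*1000
d=q[:,0]+(q[:,2]-22)*np.tan(np.radians(20));p=q[(d>7)&(d<18)&(abs(q[:,1])<52)&(q[:,2]>50)&(q[:,2]<150)]
c=np.linalg.lstsq(np.c_[p[:,1:],np.ones(len(p))],p[:,0],rcond=None)[0];r=p[:,0]-np.c_[p[:,1:],np.ones(len(p))]@c
print("front yaw",np.degrees(np.arctan(-c[0])),"lean",np.degrees(np.arctan(-c[1])),"x at z35",c[1]*35+c[2],"x95",c[1]*95+c[2],r.std())
E
```

```text
10.9 [0.4067 0.0988 0.2694] yang 17.83 tilt [ 0.003  0.001 -1.   ]
shift cm [  3.06 -41.82  26.82] spin -0.001 F [0.54 0.98 0.33] w 0.05777619493619198 gf 0.0
side d front hist [  0   0   0   0   4  10  15  46  22  24  20  25 101 484  63   0   0   0
   0] n 683
 yaw err deg 0.81 lean 21.45 y [-54.4  54.7] zmax 151.98079888631733
top d front hist [  0   0   0   3   4  25  31   9   6   4 165 405 233   1   0   0   0   0
   0] n 804
 yaw err deg 0.08 lean 21.7 y [-54.7  51.8] zmax 151.53637724266454
side0 backstop yaw 0.015227676648280971 lean 19.984395776930175 x at z22 1.4497585340263317 z95 -25.097555860973046
top0 backstop yaw 0.0312371566788524 lean 19.951426907882993 x at z22 -1.6733996395499293 z95 -28.1731634609748
front yaw 0.0405793488682311 lean 21.49414292588056 x at z35 9.632103522822952 x95 -13.995440076179246 0.7272686774217951
```

View pics/free.png

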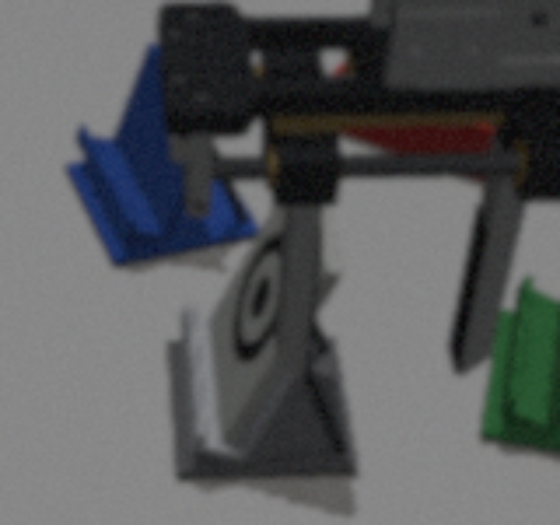

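The panel stands free, square to 0.1° and centred, with the ring at (262,300). It leans 21.5°, though, so its bottom edge is about 2 mm off the corner. I'll nudge it home gently with the two open fingertips, low on the front face.

Emit:
move_arm([
  [[-2,1.5,0,0.18,5.8],[-5.5,3,0,0.36,5.8],[-9,4.5,0,0.54,5.8],[-13,6.8,0,0.72,5.8],[-17,6.8,0,0.9,5.8],[-20,6.8,0,1.08,5.8],[-23,6.8,0,1.26,5.8],[-24.7,6.8,0,1.44,5.8]],
])

```text
time_s: 12.05
tcp_pos: [0.548, -0.1209, 0.2679]
eef_rot: [3.067, 0.675, -0.001]
wrist_force: [-0.6, 0.5, 0.1]
grip_width: 0.0582
gripper_force: 0.0
```

Run:
```python
from h import *
a=np.radians(17.9);X=np.array([np.cos(a),np.sin(a)]);o=np.array([.5086,-.1275])
todo([*(o+.04*X),.067],-72.1)
print(np.round(arm.get_state()["joints"],2))
```

```text
12.05 [ 0.548  -0.1209  0.2679] yang -65.17 tilt [-0.    -0.001 -1.   ]
shift cm [ 0.13 -0.59 20.09] spin 0.121 F [-0.59  0.54  0.08] w 0.05820676037855628 gf 0.0
[-0.34  0.23  1.42 -0.    1.49  0.8 ]
```

Emit:
move_arm([
  [[0.1,-0.6,3,0.12,5.8],[0.1,-0.6,7,0.12,5.8],[0.1,-0.6,12,0.12,5.8],[0.1,-0.6,16,0.12,5.8],[0.1,-0.6,19,0.12,5.8],[0.1,-0.6,20.1,0.12,5.8],[0.1,-0.6,20.1,0.12,5.8]],
])

```text
time_s: 12.92
tcp_pos: [0.546, -0.1123, 0.0669]
eef_rot: [-3.101, -0.503, 0.001]
wrist_force: [0.7, -0.1, 0.9]
grip_width: 0.0581
gripper_force: 0.0
```

Run:
```python
from h import *
a=np.radians(17.9);X=np.array([np.cos(a),np.sin(a)]);o=np.array([.5086,-.1275])
todo([*(o+.008*X),.067],-72.1)
```

```text
12.925 [ 0.546  -0.1123  0.0669] yang -71.57 tilt [-0.001 -0.    -1.   ]
shift cm [-3.23  0.27 -0.01] spin 0.009 F [ 0.69 -0.12  0.85] w 0.05808742725848776 gf 0.0
```

Emit:
move_arm([
  [[-0.8,0.3,0,0.009,5.8],[-1.6,0.3,0,0.009,5.8],[-2.3,0.3,0,0.009,5.8],[-2.7,0.3,0,0.009,5.8],[-2.9,0.3,0,0.009,5.8],[-3.1,0.3,0,0.009,5.8],[-3.2,0.3,0,0.009,5.8]],
])

```text
time_s: 13.8
tcp_pos: [0.5166, -0.1241, 0.067]
eef_rot: [-3.103, -0.491, -0.0]
wrist_force: [0.6, 0.9, -0.4]
grip_width: 0.0584
gripper_force: 0.0
```

Emit:
move_arm([
  [[-0.1,0,0,0,5.8],[-0.2,0,0,0,5.8],[-0.3,0,0,0,5.8],[-0.35,0,0,0,5.8],[-0.35,0,0,0,5.8]],
])

```text
time_s: 14.42
tcp_pos: [0.5133, -0.1253, 0.067]
eef_rot: [-3.103, -0.491, -0.0]
wrist_force: [-0.3, 0.4, 0.3]
grip_width: 0.0579
gripper_force: 0.0
```

Run:
```python
from h import *
a=np.radians(17.9);X=np.array([np.cos(a),np.sin(a)]);o=np.array([.5086,-.1275])
todo([*(o+.003*X),.067],-72.1)
```

```text
14.425 [ 0.5133 -0.1253  0.067 ] yang -72.02 tilt [ 0.  0. -1.]
shift cm [-0.21  0.07  0.  ] spin 0.001 F [-0.3   0.36  0.27] w 0.05791931141833373 gf 0.0
```

Now in 1 mm steps until it touches.

Emit:
move_arm([
  [[-0.1,0,0,0,5.8],[-0.15,0,0,0,5.8],[-0.2,0,0,0,5.8],[-0.2,0,0,0,5.8]],
])

```text
time_s: 14.92
tcp_pos: [0.5115, -0.1259, 0.0671]
eef_rot: [3.103, 0.491, 0.001]
wrist_force: [0.2, 0.1, -0.1]
grip_width: 0.0582
gripper_force: 0.5
```

Emit:
move_arm([
  [[-0.05,0,0,0,5.8],[-0.1,0,0,0,5.8],[-0.1,0,0,0,5.8]],
])

```text
time_s: 15.3
tcp_pos: [0.5112, -0.1261, 0.0672]
eef_rot: [3.103, 0.49, 0.003]
wrist_force: [4.1, 1.7, -1.3]
grip_width: 0.0578
gripper_force: 1.6
```

```bash
cat > fit.py <<'E'
from h import *
a=np.radians(17.9);X=np.array([np.cos(a),np.sin(a)]);Y=np.array([-X[1],X[0]]);o=np.array([.5086,-.1275])
todo([*o,.067],-72.1)
for n,b in(("side",1.45),("top",-1.67)):
    im,P=cloud(n);cv2.imwrite(f"pics/fin_{n}.png",cv2.resize(im[60:260,270:470],None,fx=3,fy=3)[...,::-1])
    Q=P.reshape(-1,3);Q=Q[np.isfinite(Q).all(1)];q=np.c_[(Q[:,:2]-o)@np.c_[X,Y],Q[:,2]]*1000
    d=q[:,0]+(q[:,2]-22)*np.tan(np.radians(20))-b
    p=q[(d>6.5)&(d<14.5)&(abs(q[:,1])<52)&(q[:,2]>50)&(q[:,2]<150)]
    if len(p)<30: continue
    A=np.c_[p[:,1:],np.ones(len(p))];c=np.linalg.lstsq(A,p[:,0],rcond=None)[0]
    print(n,len(p),"yaw",np.degrees(np.arctan(-c[0])).round(2),"lean",np.degrees(np.arctan(-c[1])).round(2),"excess at z35",(c[1]*35+c[2]-b-10.64+4.73).round(2),"z95",(c[1]*95+c[2]-b-10.64+26.57).round(2))
E
python3 fit.py
```

```text
15.3 [ 0.5112 -0.1261  0.0672] yang -72.04 tilt [ 0.002  0.    -1.   ]
shift cm [-0.29  0.05  0.02] spin 0.001 F [ 4.12  1.74 -1.35] w 0.05776036574385583 gf 1.6368364199297503
side 268 yaw 0.27 lean 20.15 excess at z35 0.38 z95 0.21
top 173 yaw 0.1 lean 20.22 excess at z35 0.51 z95 0.26
```

Lean is now 20.2° and the panel is flush. I'll back off and clear away.

Emit:
move_arm([
  [[0.2,0,0,0,5.8],[1,0,0,0,5.8],[2.5,0,0,0,5.8],[3.8,0,0,0,5.8],[3.8,0,-3,0,5.8],[3.8,0,-8,0,5.8],[3.8,0,-14,0,5.8],[3.8,0,-19,0,5.8]],
])

```text
time_s: 16.4
tcp_pos: [0.5473, -0.1142, 0.2594]
eef_rot: [3.102, 0.492, 0.002]
wrist_force: [-0.1, -0.9, -0.6]
grip_width: 0.058
gripper_force: 0.0
```

Emit:
move_arm([
  [[2,-4,-1,0,5.8],[2,-9,-1,0,5.8],[2,-14,-1,0,5.8],[2,-20,-1,0,5.8],[2,-25,-1,0,5.8],[2,-25,-1,0,5.8]],
])

```text
time_s: 17.15
tcp_pos: [0.4874, 0.1327, 0.2673]
eef_rot: [-3.101, -0.499, 0.0]
wrist_force: [-1.2, -0.4, 0.5]
grip_width: 0.0581
gripper_force: 0.0
```

```bash
python3 fit.py
```

```text
17.15 [0.4874 0.1327 0.2673] yang -71.71 tilt [-0.     0.001 -1.   ]
shift cm [-6.15 25.39 20.01] spin 0.007 F [-1.23 -0.38  0.45] w 0.058050370484507056 gf 0.0
side 402 yaw 0.32 lean 20.24 excess at z35 0.38 z95 0.09
top 663 yaw 0.12 lean 20.12 excess at z35 0.46 z95 0.33
```

View pics/fin_top.png

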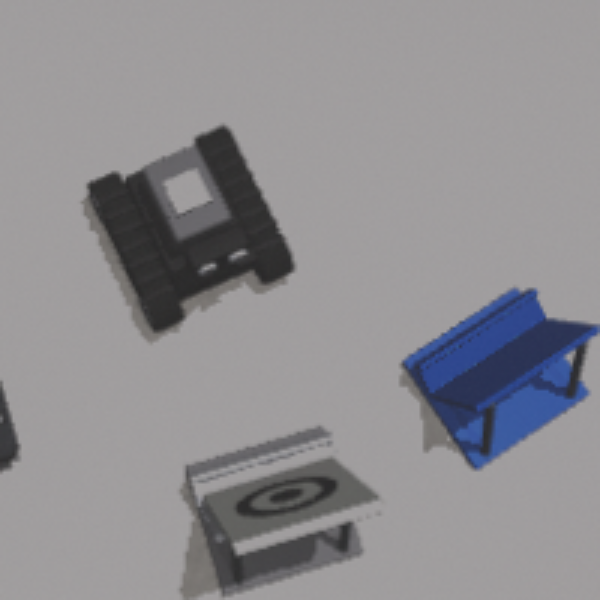

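The panel is seated flush and centred on the grey stand at about (285,500), and the rover at (190,225) has not moved.

```bash
python3 -c "
from workcell import arm
print(arm.job_done())"
```

```text
the job is handed in; nothing more can be done
None
```

The wide panel leans on the grey stand's ledge, flush with the backstop (about 20.2°), square to within 0.3° and roughly centred; I let go, backed clear and handed the job in at about 17 s, with the rover and narrow panel untouched.

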